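# Hold the shielded sample cell in the photometer's open beam

### The job

Check the light-sensitive sample in the photometer's open beam: lift the round black cap off the glass cell it covers, set it down (do not drop it) rim down, fully seated, in the empty middle station of the cell block, and let go. Then grip that cell by its two broad frosted faces only, never touching its narrow clear windows, lift it out and hold it upright midway between lamp and detector, centred on the beam, windows square to the beam. Finish while still holding it there, touching nothing but the fingers; leave the other cell and the other things where they are.

Things in the scene. Friction and masses are not known exactly. Their poses are not given: they have to be found in the camera images.
- cell_block: fixed grey metal block, 58 (x) x 194 (y) x 30 mm high; origin under its centre, z up. Three stations along its y axis at y = 62, 0, -62 mm: each a round cap seat, 45 mm across, 5 mm deep, rim bevelled (floor 25 mm above the bench), with a cell well 14.5 (x) x 24.5 (y) mm, 14 mm deep, in the seat floor. The end stations hold a cell each, the middle one is empty
- empty_station (a point): middle of the seat floor of the empty middle station, 25 mm above the bench; axes as the block
- shield_cap: loose black cap, a round cup open below: 40 mm outer diameter, 42 mm high, 38 mm deep inside, about 45 g. Origin: centre of its open rim; z points to its closed top. Starts rim down in an end seat, over the sample cell. Grip it across its diameter; raise it straight up 40 mm or more to clear the cell
- sample_cell: sealed glass cell under the cap, 12.5 (x) x 22.5 (y) x 49 mm high, the top 4 mm a smaller white stopper; about 25 g. Origin: centre of its underside, starts 11 mm above the bench; z up. Its broad faces (to +x and -x, 12.5 mm apart) are frosted; its narrow ends (to +y and -y) are clear windows: light passes along y. Its y lies along the block's row; it stands 30 mm out of the block
- sample_cell_window (a point): point inside the sample cell, on its middle axis 13 mm above its underside, where the beam should pass
- sample_cell_left_window: clear end window of the sample cell at its +y end, 9.5 mm wide, 45 mm high; origin at the middle of its lower edge. The fingers must not touch it
- sample_cell_right_window: clear end window of the sample cell at its -y end, 9.5 mm wide, 45 mm high; origin at the middle of its lower edge. The fingers must not touch it
- reference_cell: an identical cell, uncovered, in the well of the other end station; it stays there. Origin: centre of its underside
- photometer: fixed open-beam photometer: rail 290 mm long (y) x 66 mm, top 26 mm above the bench; white finned lamp head at its -y end, grey detector head at +y, up to 104 mm high. Their barrels (up to 31 mm thick) face each other across an 84 mm gap, ends at y = -42 and +42 mm. The beam, 2 mm wide, runs along y, 64 mm above the bench. Origin: on the bench under the gap's middle
- beam_middle (a point): the point on the beam midway between the two barrels, 64 mm above the bench; axes as the photometer (y along the beam, z up)
- cuvette_box: light blue carton, 61 x 98 x 42 mm, bystander; origin under its centre
- dropper_oil: small brown dropper bottle, 25 mm across, 76 mm high, bystander; origin under its centre
- specimen_cup: cup with a yellow screw lid, 56 mm across, 68 mm high, bystander; origin under its centre

How it is judged:
By the outcome, as a careful person would: the job done as asked, in the order asked, and still so for the second after the job is handed in, while the arm keeps its last pose, push and grip.
It also fails if it takes over 51 s, if anything falls off the work surface, if the arm or the gripper's body presses on something with over 40 N, if the wrist force passes 120 N, or if a joint passes its speed limit or range.

### The arm

A 6-joint arm with a two-finger parallel gripper is mounted at the origin on a cart in front of the work surface, level with it; the furniture and walls round the work are solid. World frame = base frame: x ahead of the robot, y to its left, z up, the work surface at z = 0. Lengths are in m, angles in rad, forces in N, time in s.
With the tool pointing down it reaches from about 0.275 to 0.775 m from the base axis. Payload 14.6 kg.
Tool frame: the origin (TCP) lies between the finger pads; the fingertips stand 25 mm ahead of it and the grasp point (between the pads) lies 6 mm ahead of it; z points along the fingers, y is the line along which they close (so a half turn about z gives the same grasp; the last joint's range is limited). The gripper opens to 85 mm and grips with 20 to 120 N. Pads are 22 mm wide; open, the fingers measure 114 mm over their backs; the gripper's body (76 mm by 85 mm) begins 54 mm behind the grasp point. The pads swing forward as they close: fully open they stand 13 mm farther back than shut.
Start: joints at [-0.155, 0.263, -0.048, 1.259, 0, 1.415], TCP at [0.525, -0, 0.256] pointing down, gripper open.
Joint ranges: [-2.65, 2.65], [-0.89, 1.7], [-1.18, 1.37], [-2.13, 2.11], [-1.35, 1.29], [-3.14, 3.14]. Speed limits (rad/s): [1.89, 1.89, 2.57, 2.79, 3.14, 3.14].

### API

Orientations are given as a unit quaternion [w, x, y, z].
In Python, from rig import r gives the robot as it stands.
- The arm moves only by the tool play_rows, never from a script. Its arguments are lists of equal length, an entry for each row: "dp": the shift along the tool's x, y, z in mm, a list of three; "delta_rot": the turn, a rotation vector about the tool's x, y, z in degrees, a list of three; "claw": the opening, from -1 (shut) to 1 (fully open). A call has exactly 8 rows; each row shifts and turns the commanded pose from where the row before left it, along the tool's axes as they then stand; what a row does not reach is not made up. A row lasts 1/10 s, in which the tool goes at most 50 mm and 8.59 degrees, less where a joint would pass 70% of its speed; a pose out of reach is approached as far as the arm can. A call with a gripper value outside its range is refused whole. The fingers move at their own pace and stop on an object; the grip force is fixed at half the most. Time passes only in rows, so rows that do not move let the fingers close, or fill a call up. It gives the time, the measured TCP pose, the force, the opening and the grip force at its end, in the units of the state.
- r.state(): the state, without advancing time (a new reading comes with each control period).
- r.read_camera(name): name is "scene" or "side" or "wrist"; returns a dict with "frame" (480x640x3 uint8, blue, green, red), "depth" (480x640 float32, m along the optical axis (not along the pixel's ray), 0 where there is no reading), "camera_matrix" (3x3 intrinsics, pixels), "R" (3x3) and "t" (3): a world point X has camera coordinates R X + t. Camera axes: x right, y down, z forward; pixel columns grow to the right and rows downward; lengths in m; the calibration is good to about 2 mm. A picture is of the moment at which its call begins.
- r.job_done(): hands the job in; it is judged then, once.
Trained networks look in the newest picture that a camera, given by its name, has taken for a name from the list of things; names that differ only in an ending like _2 or _b are one class to them, and where a whole thing is asked for, a point or a joint stands for the part that bears it (a point fixed in the world has none). Each returns a list of dicts, best first, with "score" (0 to 1); they miss things now and then, are a little off and sometimes report something else, mostly with a low value. They report only what shows in the picture. A call takes as long as a camera call.
- r.find_in(name, camera): "position" ([column, row] in pixels, amid what is visible of it).
- r.trace(name, camera): "mask" (480x640 bool, what is visible of it) and "position" ([column, row] in pixels, amid what is visible of it).
- r.landmark_of(name, camera): "position" ([column, row] in pixels: a listed point, or the origin of a listed thing).
The state is a dict: "clock": time; "qpos": joint angles; "qd": joint speeds; "joint_efforts": joint torques, N m; "tcp_pos": TCP position; "ee_rot": TCP orientation; "wrist_force": force on the tool from outside, world axes, zero at the start; "ft_torque": the same for the moment, N m; "gripper_width": finger opening in m; "grasp_force": force on a finger pad.
Only numpy, scipy, OpenCV 4.12 (cv2) and the standard library are available. Lean on these libraries where they do the work, as an engineer would, in place of code of your own. Each camera call takes 0.05 s, during which the arm holds its last target. There are 200 camera calls.

## Working session

There is one attempt and no reset: what is moved stays moved. The work goes in short steps, Python scripts to look and compute and a tool call to move; the robot and the scene stay as the last step left them, time stands still between calls to the robot, and variables do not carry over. Pictures are saved under pics/ and viewed, at most 10 in all, crops included, and the job is handed in when it is done.

Besides the shell and the picture viewer there is one more tool, called after "Emit:" as name(argument=value, ...), one argument or row to a line, values as JSON. play_rows: Moves the arm, as the interface text tells. Its arguments: {"type":"object","properties":{"dp":{"type":"array"},"delta_rot":{"type":"array"},"claw":{"type":"array"}},"required":["dp","delta_rot","claw"]}

```bash
mkdir -p pics; ls; cat > h.py <<'E'
import numpy as np, cv2
from rig import r
def cloud(c):
    K=c["camera_matrix"];d=c["depth"];v,u=np.indices(d.shape)
    P=np.stack([(u-K[0,2])*d/K[0,0],(v-K[1,2])*d/K[1,1],d],-1)
    return (P-c["t"])@c["R"]   # R^T (P-t)
def ray_at_z(c,p,z):
    K=c["camera_matrix"];R=c["R"];o=-R.T@c["t"]
    d=R.T@np.linalg.solve(K,[p[0],p[1],1.]);return o+d*(z-o[2])/d[2]
E
python3 - <<'E'
from h import *
s=r.state();print({k:np.round(v,3) for k,v in s.items()})
ims=[]
for n in("scene","side"):
    c=r.read_camera(n);P=cloud(c);ims.append(c["frame"])
    print(n,np.round(-c["R"].T@c["t"],3))
    for t in("cell_block","shield_cap","sample_cell","reference_cell","photometer","cuvette_box","dropper_oil","specimen_cup"):
        L=r.trace(t,n)
        for m in L[:2]:
            q=P[m["mask"]&(c["depth"]>0)]
            if len(q): print(t,round(m["score"],2),np.round(m["position"]),len(q),np.round(np.percentile(q,[2,50,98],axis=0),3).tolist())
    for t,z in(("empty_station",.025),("beam_middle",.064),("photometer",0),("cell_block",0),("shield_cap",.025),("reference_cell",.011)):
        for m in r.landmark_of(t,n)[:1]: print("LM",t,round(m["score"],2),np.round(m["position"]),np.round(ray_at_z(c,m["position"],z),4))
    cv2.imwrite(f"pics/{n}0.png",c["frame"])
E
```

```text
pics
{'clock': np.float64(0.0), 'qpos': array([-0.155,  0.264, -0.049,  1.259,  0.   ,  1.415]), 'qd': array([-0.   ,  0.   ,  0.   ,  0.001, -0.001, -0.001]), 'joint_efforts': array([ 1.0000e-03, -6.3761e+01,  3.8457e+01,  1.4000e-02,  0.0000e+00,
       -0.0000e+00]), 'tcp_pos': array([0.525, 0.   , 0.256]), 'ee_rot': array([-0.   ,  0.707,  0.707, -0.   ]), 'wrist_force': array([ 0.457, -0.096, -0.39 ]), 'ft_torque': array([ 0.009,  0.033, -0.005]), 'grasp_force': np.float64(0.0), 'gripper_width': np.float64(0.085)}
scene [-0.151 -0.683  0.923]
cell_block 0.72 [260. 241.] 1570 [[0.463, 0.097, 0.003], [0.522, 0.188, 0.028], [0.593, 0.276, 0.036]]
shield_cap 0.51 [283. 233.] 316 [[0.538, 0.116, 0.031], [0.55, 0.128, 0.061], [0.579, 0.15, 0.073]]
reference_cell 0.57 [238. 228.] 131 [[0.491, 0.232, 0.027], [0.498, 0.241, 0.047], [0.511, 0.254, 0.065]]
cuvette_box 0.61 [344. 235.] 966 [[0.647, -0.006, 0.007], [0.682, 0.033, 0.043], [0.728, 0.096, 0.049]]
dropper_oil 0.72 [304. 276.] 176 [[0.487, -0.005, 0.012], [0.494, 0.002, 0.04], [0.505, 0.01, 0.074]]
specimen_cup 0.77 [217. 192.] 5
[... 792 characters left out ...]
-0.0], [0.52, -0.122, 0.042], [0.555, -0.047, 0.102]]
cuvette_box 0.62 [294. 246.] 881 [[0.644, -0.002, -0.001], [0.677, 0.053, 0.039], [0.7, 0.106, 0.044]]
dropper_oil 0.71 [373. 228.] 216 [[0.489, 0.003, 0.003], [0.499, 0.016, 0.032], [0.51, 0.023, 0.072]]
specimen_cup 0.58 [338. 386.] 1267 [[0.544, 0.399, 0.003], [0.571, 0.434, 0.065], [0.595, 0.449, 0.069]]
LM empty_station 0.8 [361. 290.] [0.5278 0.196  0.025 ]
LM beam_middle 0.89 [364. 170.] [ 0.5158 -0.1826  0.064 ]
LM photometer 0.63 [363. 187.] [ 0.5145 -0.1998  0.    ]
LM cell_block 0.92 [363. 295.] [0.5237 0.1857 0.    ]
LM shield_cap 0.96 [348. 269.] [0.5541 0.1359 0.025 ]
LM reference_cell 0.73 [374. 311.] [0.5014 0.2381 0.011 ]
```

View pics/scene0.png

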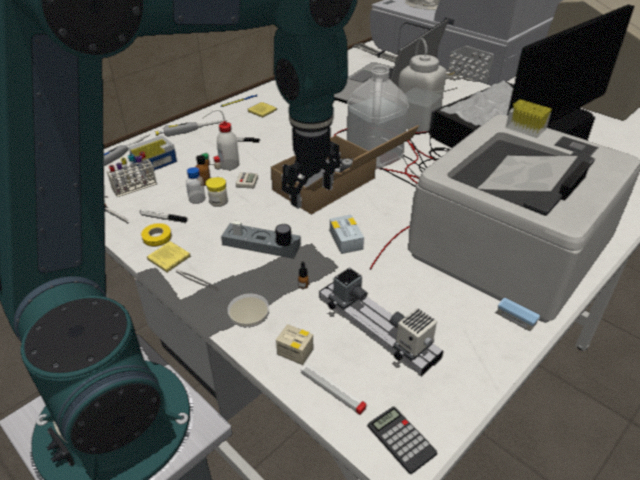

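View pics/side0.png

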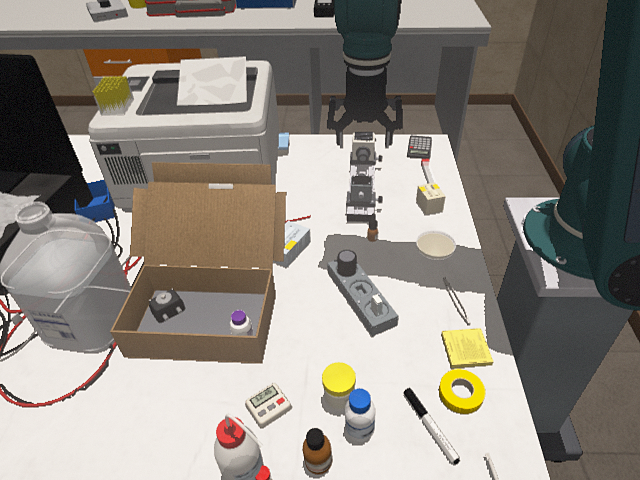

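The scene view shows the block at about (260,240), with the black cap at its far end (283,235) and the reference cell at (238,228). The photometer is at (380,305), with the white lamp head towards world -y. The side view agrees. Next I'll go near the block to measure with the wrist camera.

Emit:
play_rows(
  dp=[
    [25, 0, 0],
    [30, 0, 0],
    [30, 0, 0],
    [30, 0, 0],
    [30, 0, 0],
    [15, 0, 0],
    [0, 0, 0],
    [0, 0, 0],
  ],
  delta_rot=[
    [0, 0, -5],
    [0, 0, -5],
    [0, 0, -5],
    [0, 0, -5],
    [0, 0, -5],
    [0, 0, 0],
    [0, 0, 0],
    [0, 0, 0],
  ],
  claw=[1, 1, 1, 1, 1, 1, 1, 1],
)

```text
clock: 2.3
tcp_pos: [0.493, 0.1549, 0.2564]
ee_rot: [0.0, 0.538, 0.843, -0.0]
wrist_force: [0.4, -0.2, 0.0]
gripper_width: 0.0856
grasp_force: 0.0
```

```bash
cat > look.py <<'E'
import sys
from h import *
from scipy.spatial.transform import Rotation as Rn
def look(name,things,lms,cam="wrist"):
    s=r.state();print(np.round(s["clock"],2),np.round(s["tcp_pos"],4),np.round(s["ee_rot"],4))
    c=r.read_camera(cam);P=cloud(c);print("cam",np.round(-c["R"].T@c["t"],3),np.round(c["R"][2],3))
    for t in things:
        for m in r.trace(t,cam)[:2]:
            q=P[m["mask"]&(c["depth"]>0)]
            if len(q): print(t,round(m["score"],2),np.round(m["position"]),len(q),np.round(np.percentile(q,[2,50,98],axis=0),3).tolist())
    for t,z in lms:
        for m in r.landmark_of(t,cam)[:1]: print("LM",t,round(m["score"],2),np.round(m["position"]),np.round(ray_at_z(c,m["position"],z),4))
    cv2.imwrite(f"pics/{name}.png",c["frame"]);np.save(f"pics/{name}.npy",P)
    return c,P
E
python3 - <<'E'
from look import *
c,P=look("w1",["cell_block","shield_cap","reference_cell"],[("empty_station",.025),("cell_block",0),("shield_cap",.025),("reference_cell",.011)])
# top faces
def rect(m,n):
    q=P[m].astype(np.float32); print(n,len(q),cv2.minAreaRect(q[:,:2]*1000),np.round(np.median(q[:,2]),4))
near=(P[...,0]>.42)&(P[...,0]<.63)&(P[...,1]>.06)&(P[...,1]<.32)
rect(near&(abs(P[...,2]-.030)<.0025),"block")
rect(near&(abs(P[...,2]-.067)<.003),"cap")
rect(near&(P[...,2]>.052)&(P[...,2]<.064)&(P[...,1]>.2),"ref")
E
```

```text
2.3 [0.493  0.1549 0.2564] [ 2.000e-04  5.378e-01  8.431e-01 -0.000e+00]
cam [0.463 0.223 0.374] [ 0.125 -0.269 -0.955]
cell_block 0.81 [377. 169.] 10943 [[0.47, 0.107, 0.01], [0.521, 0.21, 0.029], [0.578, 0.279, 0.031]]
cell_block 0.51 [383. 121.] 593 [[0.492, 0.234, 0.02], [0.5, 0.245, 0.059], [0.509, 0.256, 0.061]]
shield_cap 0.89 [380. 262.] 2082 [[0.541, 0.12, 0.029], [0.556, 0.141, 0.067], [0.577, 0.157, 0.068]]
reference_cell 0.92 [380. 122.] 548 [[0.492, 0.235, 0.027], [0.5, 0.246, 0.059], [0.509, 0.256, 0.061]]
LM empty_station 0.68 [379. 196.] [0.5324 0.1886 0.025 ]
LM cell_block 0.84 [374. 188.] [0.5299 0.1907 0.    ]
LM shield_cap 0.74 [377. 252.] [0.5557 0.139  0.025 ]
LM reference_cell 0.81 [376. 120.] [0.5011 0.2474 0.011 ]
block 7100 ((531.6878662109375, 190.8028564453125), (57.59672927856445, 194.2495574951172), 28.142658233642578) 0.0298
cap 1545 ((560.0308837890625, 137.3043670654297), (39.51853942871094, 39.22171401977539), 58.501407623291016) 0.067
ref 469 ((501.6890869140625, 245.70411682128906), (12.359306335449219, 22.275053024291992), 27.149921417236328) 0.0595
```

View pics/w1.png

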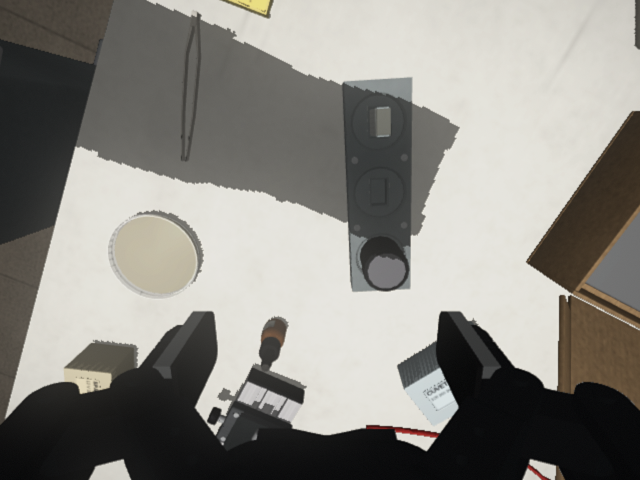

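The wrist picture shows the block with the reference cell at (380,122), the empty seat at (379,192) and the cap at (384,265), and the fitted rectangles agree with the stated sizes. Next I check where the fingertips are when open.

```bash
python3 - <<'E'
import numpy as np
from scipy.spatial.transform import Rotation as Rn
P=np.load("pics/w1.npy").reshape(-1,3)
T=np.array([.493,.1549,.2564]);R=Rn.from_quat([.5378,.8431,0,.0002]).as_matrix()
L=(P-T)@R*1000
m=(abs(L[:,0])<60)&(abs(L[:,1])<90)&(L[:,2]>-60)&(L[:,2]<60)
for s in(-1,1):
    q=L[m&(s*L[:,1]>30)];print(len(q),np.round(np.percentile(q,[0,1,50,99,100],axis=0)).tolist())
# delta to cap
c=np.array([.5605,.1367]);y=np.radians(28.1)
R2=np.array([[-np.sin(y),np.cos(y),0],[np.cos(y),np.sin(y),0],[0,0,-1]])
print(R2@(np.r_[c,.15]-T)*1000)
E
```

```text
18893 [[-14.0, -73.0, -60.0], [-11.0, -71.0, -59.0], [10.0, -53.0, -41.0], [17.0, -31.0, 8.0], [18.0, -30.0, 13.0]]
18726 [[-14.0, 30.0, -60.0], [-11.0, 31.0, -59.0], [10.0, 54.0, -41.0], [17.0, 73.0, 8.0], [18.0, 76.0, 13.0]]
[-47.84801094  50.97114722 106.4       ]
```

Emit:
play_rows(
  dp=[
    [0, 0, 0],
    [-16, 17, 26],
    [-16, 17, 26],
    [-16, 17, 26],
    [0, 0, 28],
    [0, 0, 20],
    [0, 0, 0],
    [0, 0, 0],
  ],
  delta_rot=[
    [0, 0, -3.2],
    [0, 0, 0],
    [0, 0, 0],
    [0, 0, 0],
    [0, 0, 0],
    [0, 0, 0],
    [0, 0, 0],
    [0, 0, 0],
  ],
  claw=[1, 1, 1, 1, 1, 1, 1, 1],
)

```text
clock: 3.5
tcp_pos: [0.5605, 0.1369, 0.1308]
ee_rot: [-0.0, 0.514, 0.858, -0.0]
wrist_force: [-0.3, -0.2, 0.3]
gripper_width: 0.0856
grasp_force: 0.0
```

```bash
python3 - <<'E'
from look import *
c,P=look("w2",["shield_cap"],[])
near=(P[...,0]>.52)&(P[...,0]<.60)&(P[...,1]>.09)&(P[...,1]<.18)
m=near&(abs(P[...,2]-.067)<.003)
print(cv2.minEnclosingCircle(P[m][:,:2].astype(np.float32)*1000),np.median(P[m],axis=0))
m=(abs(P[...,2]-.030)<.0025)&(P[...,0]>.42)&(P[...,0]<.63)&(P[...,1]>.06)&(P[...,1]<.32)
print(cv2.minAreaRect(P[m][:,:2].astype(np.float32)*1000))
E
```

```text
3.5 [0.5605 0.1369 0.1308] [-0.      0.5136  0.858  -0.    ]
cam [0.526 0.203 0.248] [ 0.14  -0.261 -0.955]
shield_cap 0.81 [323. 267.] 5500 [[0.541, 0.119, 0.028], [0.558, 0.141, 0.067], [0.577, 0.157, 0.068]]
((560.0548095703125, 137.21583557128906), 20.275428771972656) [0.55965061 0.13812555 0.06698703]
((536.6171264648438, 181.33853149414062), (57.55631637573242, 171.80020141601562), 28.219263076782227)
```

View pics/w2.png

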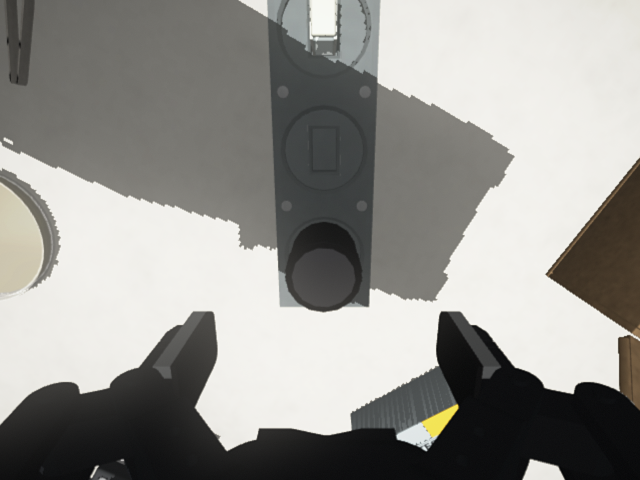

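The cap (323,270) sits centred between the fingers, so I descend and grip it.

Emit:
play_rows(
  dp=[
    [0, 0, 25],
    [0, 0, 25],
    [0, 0, 15],
    [0, 0, 8],
    [0, 0, 0],
    [0, 0, 0],
    [0, 0, 0],
    [0, 0, 0],
  ],
  delta_rot=[
    [0, 0, 0],
    [0, 0, 0],
    [0, 0, 0],
    [0, 0, 0],
    [0, 0, 0],
    [0, 0, 0],
    [0, 0, 0],
    [0, 0, 0],
  ],
  claw=[1, 1, 1, 1, 1, -1, -1, -1],
)

```text
clock: 4.4
tcp_pos: [0.5609, 0.137, 0.0581]
ee_rot: [0.001, 0.514, 0.858, 0.0]
wrist_force: [-1.8, -1.3, 1.8]
gripper_width: 0.044
grasp_force: 0.7
```

Emit:
play_rows(
  dp=[
    [0, 0, 0],
    [0, 0, 0],
    [0, 0, 0],
    [0, 0, 0],
    [0, 0, 0],
    [0, 0, 0],
    [0, 0, 0],
    [0, 0, 0],
  ],
  delta_rot=[
    [0, 0, 0],
    [0, 0, 0],
    [0, 0, 0],
    [0, 0, 0],
    [0, 0, 0],
    [0, 0, 0],
    [0, 0, 0],
    [0, 0, 0],
  ],
  claw=[-1, -1, -1, -1, -1, -1, -1, -1],
)

```text
clock: 5.2
tcp_pos: [0.5609, 0.137, 0.0583]
ee_rot: [0.001, 0.514, 0.858, 0.0]
wrist_force: [-1.6, 0.1, 9.1]
gripper_width: 0.0389
grasp_force: 59.4
```

Emit:
play_rows(
  dp=[
    [0, 0, -8],
    [0, 0, -18],
    [0, 0, -20],
    [0, 0, -20],
    [15, 0, 0],
    [20, 0, 0],
    [18, 0, 0],
    [8, 0, 0],
  ],
  delta_rot=[
    [0, 0, 0],
    [0, 0, 0],
    [0, 0, 0],
    [0, 0, 0],
    [0, 0, 0],
    [0, 0, 0],
    [0, 0, 0],
    [0, 0, 0],
  ],
  claw=[-1, -1, -1, -1, -1, -1, -1, -1],
)

```text
clock: 6.0
tcp_pos: [0.5304, 0.1922, 0.123]
ee_rot: [-0.0, 0.513, 0.858, -0.0]
wrist_force: [-0.3, -0.2, -0.5]
gripper_width: 0.039
grasp_force: 60.3
```

```bash
python3 - <<'E'
from look import *
for cam in("wrist","side","scene"):
    c,P=look(cam+"3",["shield_cap","sample_cell"],[("empty_station",.025)],cam)
    if cam!="scene":
        near=(P[...,0]>.49)&(P[...,0]<.58)&(P[...,1]>.15)&(P[...,1]<.24)
        for m in r.trace("shield_cap",cam)[:1]:
            q=P[m["mask"]&near];zt=np.percentile(q[:,2],95);q=q[q[:,2]>zt-.004];print(zt,cv2.minEnclosingCircle(q[:,:2].astype(np.float32)*1000),np.median(q,axis=0))
f=cv2.imread("pics/side3.png")[190:350,270:430];cv2.imwrite("pics/s3c.png",np.hstack([cv2.resize(f,(480,480)),cv2.resize(cv2.imread("pics/wrist3.png"),(320,240)).repeat(2,0)]))
E
```

```text
6.0 [0.5304 0.1922 0.123 ] [-4.000e-04  5.130e-01  8.584e-01 -2.000e-04]
cam [0.496 0.259 0.24 ] [ 0.139 -0.261 -0.955]
shield_cap 0.89 [325. 342.] 13456 [[0.512, 0.176, 0.094], [0.528, 0.199, 0.131], [0.548, 0.213, 0.133]]
LM empty_station 0.65 [326. 261.] [0.5324 0.1902 0.025 ]
0.13248855299519752 ((531.2139282226562, 193.41860961914062), 20.503990173339844) [0.53030814 0.19497904 0.13162474]
6.25 [0.5318 0.1904 0.1232] [ 0.000e+00  5.136e-01  8.580e-01 -1.000e-04]
cam [0.556 0.857 0.754] [ 0.031 -0.743 -0.669]
shield_cap 0.94 [364. 260.] 456 [[0.511, 0.12, 0.003], [0.527, 0.207, 0.127], [0.542, 0.214, 0.133]]
shield_cap 0.26 [365. 297.] 2098 [[0.467, 0.125, 0.002], [0.523, 0.217, 0.026], [0.589, 0.288, 0.032]]
sample_cell 0.53 [345. 271.] 64 [[0.55, 0.133, 0.021], [0.561, 0.146, 0.033], [0.567, 0.151, 0.046]]
LM empty_station 0.95 [364. 289.] [0.5223 0.1927 0.025 ]
0.1327473234314826 ((529.4531860351562, 195.23471069335938), 23.360591888427734) [0.52683327 0.19522003 0.13122972]
6.5 [0.5318 0.1904 0.1232] [-0.      0.5138  0.8579 -0.    ]
cam [-0.151 -0.683  0.923] [ 0.547  0.554 -0.627]
shield_cap 0.57 [265. 210.] 145 [[0.52, 0.169, 0.095], [0.533, 0.174, 0.121], [0.551, 0.195, 0.137]]
sample_cell 0.72 [284. 238.] 149 [[0.548, 0.124, 0.025], [0.556, 0.133, 0.047], [0.57, 0.163, 0.066]]
LM empty_station 0.95 [261. 239.] [0.5257 0.188  0.025 ]
```

View pics/s3c.png

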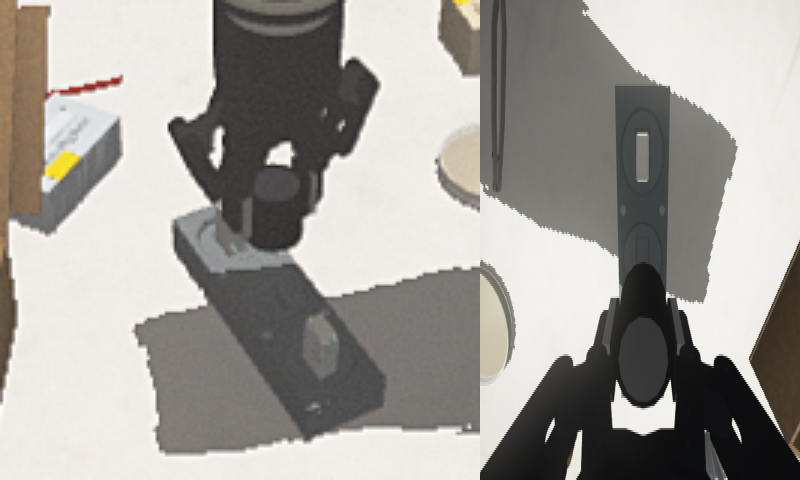

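The cap hangs upright in the fingers, and the sample cell stands uncovered in the end seat. The arm is now over the middle station, so I lower the cap.

Emit:
play_rows(
  dp=[
    [0, 0, 12],
    [0, 0, 20],
    [0, 0, 15],
    [0, 0, 9],
    [0, 0, 4],
    [0, 0, 2],
    [0, 0, 0],
    [0, 0, 0],
  ],
  delta_rot=[
    [0, 0, 0],
    [0, 0, 0],
    [0, 0, 0],
    [0, 0, 0],
    [0, 0, 0],
    [0, 0, 0],
    [0, 0, 0],
    [0, 0, 0],
  ],
  claw=[-1, -1, -1, -1, -1, -1, -1, -1],
)

```text
clock: 7.5
tcp_pos: [0.5319, 0.1908, 0.0618]
ee_rot: [0.0, 0.514, 0.858, 0.0]
wrist_force: [-0.2, -0.5, -0.6]
gripper_width: 0.0391
grasp_force: 60.3
```

```bash
python3 - <<'E'
from look import *
c,P=look("w4",["shield_cap"],[])
m=r.trace("shield_cap","wrist")[0]["mask"]
q=P[m];zt=np.percentile(q[:,2],90);q=q[abs(q[:,2]-zt)<.003];print(zt,cv2.minEnclosingCircle(q[:,:2].astype(np.float32)*1000))
m=(abs(P[...,2]-.030)<.0025)&(P[...,0]>.42)&(P[...,0]<.63)&(P[...,1]>.06)&(P[...,1]<.32)
print(cv2.minAreaRect(P[m][:,:2].astype(np.float32)*1000),r.state()["wrist_force"])
E
```

```text
7.5 [0.5319 0.1908 0.0618] [3.000e-04 5.135e-01 8.581e-01 3.000e-04]
cam [0.498 0.257 0.179] [ 0.141 -0.261 -0.955]
shield_cap 0.96 [325. 340.] 13291 [[0.514, 0.175, 0.034], [0.53, 0.198, 0.07], [0.55, 0.212, 0.072]]
0.07103721687896361 ((533.2845458984375, 192.27061462402344), 20.51384735107422)
((524.4033203125, 203.95266723632812), (57.58938980102539, 165.06640625), 28.17861557006836) [-0.92801138  0.52020055 -1.70527096]
```

Emit:
play_rows(
  dp=[
    [0, 0, 1],
    [0, 0, 1],
    [0, 0, 1],
    [0, 0, 0.7],
    [0, 0, 0],
    [0, 0, 0],
    [0, 0, 0],
    [0, 0, 0],
  ],
  delta_rot=[
    [0, 0, 0],
    [0, 0, 0],
    [0, 0, 0],
    [0, 0, 0],
    [0, 0, 0],
    [0, 0, 0],
    [0, 0, 0],
    [0, 0, 0],
  ],
  claw=[-1, -1, -1, -1, -1, -1, -1, -1],
)

```text
clock: 8.45
tcp_pos: [0.5316, 0.1908, 0.0583]
ee_rot: [0.0, 0.514, 0.858, 0.0]
wrist_force: [-3.5, -1.0, 12.7]
gripper_width: 0.0393
grasp_force: 61.7
```

The cap is back at the height where it was gripped, with contact force, so it is seated. I release it and back off.

Emit:
play_rows(
  dp=[
    [0, 0, 0],
    [0, 0, 0],
    [0, 0, 0],
    [0, 0, 0],
    [0, 0, 0],
    [0, 0, 0],
    [0, 0, -10],
    [0, 0, -25],
  ],
  delta_rot=[
    [0, 0, 0],
    [0, 0, 0],
    [0, 0, 0],
    [0, 0, 0],
    [0, 0, 0],
    [0, 0, 0],
    [0, 0, 0],
    [0, 0, 0],
  ],
  claw=[0, 1, 1, 1, 1, 1, 1, 1],
)

```text
clock: 9.25
tcp_pos: [0.5306, 0.1905, 0.092]
ee_rot: [-0.001, 0.514, 0.858, -0.001]
wrist_force: [-0.4, 1.4, 0.4]
gripper_width: 0.0854
grasp_force: 0.0
```

Emit:
play_rows(
  dp=[
    [0, 0, -25],
    [0, 0, -20],
    [-15, 0, 0],
    [-25, 0, 0],
    [-17, 0, 0],
    [-5, 0, 0],
    [0, 0, 0],
    [0, 0, 0],
  ],
  delta_rot=[
    [0, 0, 0],
    [0, 0, 0],
    [0, 0, 0],
    [0, 0, 0],
    [0, 0, 0],
    [0, 0, 0],
    [0, 0, 0],
    [0, 0, 0],
  ],
  claw=[1, 1, 1, 1, 1, 1, 0.2, -0.3],
)

```text
clock: 10.05
tcp_pos: [0.5606, 0.1364, 0.1373]
ee_rot: [-0.0, 0.514, 0.858, -0.0]
wrist_force: [-0.8, 0.8, 0.1]
gripper_width: 0.0592
grasp_force: 0.0
```

```bash
python3 - <<'E'
from look import *
c,P=look("w5",["shield_cap","sample_cell","reference_cell"],[])
for n,z,w in(("cap",.067,.003),("cells",.0585,.0045),("block",.03,.0025)):
    m=(abs(P[...,2]-z)<w)&(P[...,0]>.42)&(P[...,0]<.63)&(P[...,1]>.06)&(P[...,1]<.32)
    k,l,st,_=cv2.connectedComponentsWithStats(m.astype(np.uint8))
    for i in range(1,k):
        if st[i,4]>150: print(n,st[i],cv2.minAreaRect(P[l==i][:,:2].astype(np.float32)*1000),np.median(P[l==i][:,2]))
E
```

```text
10.05 [0.5606 0.1364 0.1373] [-3.000e-04  5.136e-01  8.581e-01 -1.000e-04]
cam [0.526 0.203 0.255] [ 0.139 -0.261 -0.955]
shield_cap 0.66 [324. 151.] 5336 [[0.515, 0.174, 0.065], [0.532, 0.192, 0.067], [0.55, 0.21, 0.068]]
shield_cap 0.41 [324. 240.] 314 [[0.551, 0.144, 0.022], [0.555, 0.146, 0.043], [0.559, 0.149, 0.057]]
sample_cell 0.9 [325. 258.] 1149 [[0.551, 0.128, 0.024], [0.558, 0.142, 0.059], [0.568, 0.149, 0.061]]
reference_cell 0.85 [321.  29.] 1488 [[0.496, 0.234, 0.02], [0.504, 0.241, 0.059], [0.512, 0.252, 0.061]]
cap [ 286  112   83   84 5297] ((532.512451171875, 191.91464233398438), (39.696250915527344, 39.62982177734375), 57.79641342163086) 0.06701758757583053
cells [ 311    0   27   44 1140] ((503.22784423828125, 243.78150939941406), (12.313620567321777, 17.7827205657959), 27.94835662841797) 0.05955025368324639
cells [313 246  23  39 848] ((560.0215454101562, 137.26852416992188), (12.316702842712402, 21.544666290283203), 28.534521102905273) 0.05952506685904482
block [  270     0   110   302 15001] ((536.0859375, 182.1822967529297), (57.5311164855957, 172.9310302734375), 28.134687423706055) 0.029756606503442876
```

View pics/w5.png

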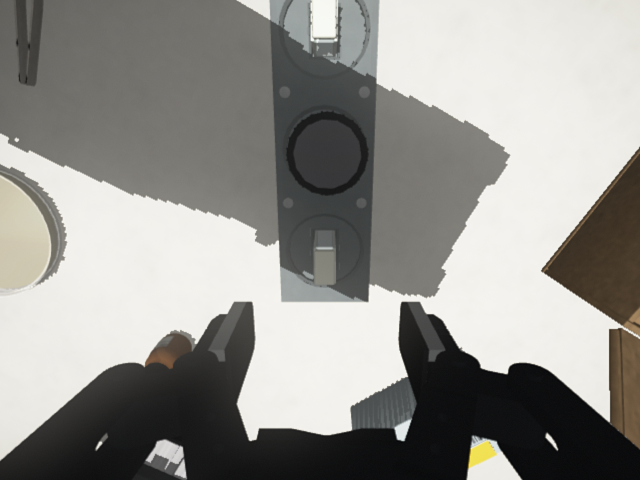

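The cap stands flat in the middle seat (325,152), with its top at 67 mm. The sample cell (324,258) is between the fingers. Next I descend on the cell and grip its frosted faces.

Emit:
play_rows(
  dp=[
    [1, 0, 5],
    [0, 0, 20],
    [0, 0, 25],
    [0, 0, 18],
    [0, 0, 7],
    [0, 0, 2],
    [0, 0, 0],
    [0, 0, 0],
  ],
  delta_rot=[
    [0, 0, 0],
    [0, 0, 0],
    [0, 0, 0],
    [0, 0, 0],
    [0, 0, 0],
    [0, 0, 0],
    [0, 0, 0],
    [0, 0, 0],
  ],
  claw=[-0.1, -0.1, -0.1, -0.1, -0.1, -0.1, -0.1, -0.1],
)

```text
clock: 11.05
tcp_pos: [0.5609, 0.1371, 0.0614]
ee_rot: [0.001, 0.514, 0.858, 0.0]
wrist_force: [-1.1, 0.3, 0.8]
gripper_width: 0.0383
grasp_force: 0.0
```

```bash
python3 - <<'E'
from look import *
c,P=look("w6",["sample_cell"],[])
m=(abs(P[...,2]-.0585)<.0045)&(abs(P[...,0]-.56)<.03)&(abs(P[...,1]-.137)<.03)
k,l,st,_=cv2.connectedComponentsWithStats(m.astype(np.uint8))
for i in range(1,k):
    if st[i,4]>150: print(st[i],cv2.minAreaRect(P[l==i][:,:2].astype(np.float32)*1000))
E
```

```text
11.05 [0.5609 0.1371 0.0614] [5.000e-04 5.135e-01 8.581e-01 4.000e-04]
cam [0.527 0.204 0.179] [ 0.141 -0.261 -0.955]
sample_cell 0.57 [321. 323.] 3043 [[0.55, 0.127, 0.021], [0.558, 0.143, 0.058], [0.568, 0.149, 0.061]]
sample_cell 0.27 [320. 102.] 34378 [[0.488, 0.108, 0.023], [0.53, 0.201, 0.029], [0.587, 0.246, 0.031]]
[ 304  309   35   59 1907] ((560.16259765625, 137.14414978027344), (12.556896209716797, 22.86350440979004), 28.576807022094727)
[233 312  44  63 619] ((539.4885864257812, 124.66630554199219), (14.183941841125488, 23.44374656677246), 27.92317771911621)
[377 312  44  64 620] ((579.9400634765625, 148.18373107910156), (23.10623550415039, 14.203125), 81.45222473144531)
```

View pics/w6.png

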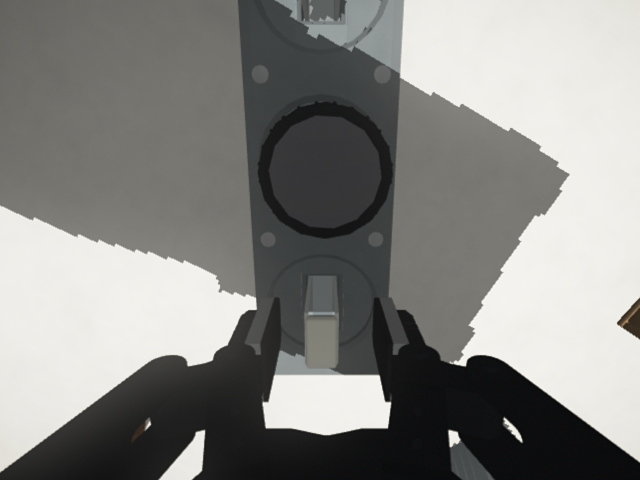

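Seen by the wrist camera, the cell (321,340) lies about 6 px left of the mid-line between the pads (327). That matches the ~2 mm offset seen with the cap. I'll measure the pads in the cloud.

```bash
python3 - <<'E'
import numpy as np
from scipy.spatial.transform import Rotation as Rn
P=np.load("pics/w6.npy").reshape(-1,3)
T=np.array([.5609,.1371,.0614]);R=Rn.from_quat([.5135,.8581,.0004,.0005]).as_matrix()
L=(P-T)@R*1000
for lo,hi in((-10,-4),(-4,2),(2,8),(8,14),(14,24)):
    o=[]
    for s in(-1,1):
        q=L[(s*L[:,1]>11)&(s*L[:,1]<40)&(L[:,2]>lo)&(L[:,2]<hi)&(abs(L[:,0])<30)]
        if len(q)>5:o.append((len(q),np.round(np.percentile(q[:,1]*s,[1,50]),1),np.round(np.percentile(q[:,0],[1,99]),1)))
    print(lo,o)
q=L[(abs(L[:,1])<9)&(L[:,2]>-3)&(L[:,2]<20)&(abs(L[:,0])<20)];print(np.percentile(q,[1,99],axis=0))
E
```

```text
-10 [(452, array([17.7, 19.8]), array([-11.3,  10.6])), (445, array([20.4, 22.4]), array([-11.5,  10.7]))]
-4 [(444, array([17.7, 20.4]), array([-11. ,  10.6])), (459, array([20.4, 23.5]), array([-11. ,  10.5]))]
2 [(410, array([17.7, 21.4]), array([-11.1,  10.5])), (402, array([20.4, 23.7]), array([-11.4,  10.5]))]
8 [(342, array([17.7, 20.6]), array([-11.4,  10.6])), (358, array([20.4, 23.7]), array([-11.2,  10.5]))]
14 [(311, array([17.7, 18. ]), array([-11.3,  10.5])), (305, array([20.4, 20.7]), array([-11.1,  10.5]))]
[[-9.35609526 -6.77468301  0.4583071 ]
 [11.52626487  5.60337517 19.29135413]]
```

Pad mid-line is 2 mm off in tool y and 0.7 mm in x. I correct this before closing.

Emit:
play_rows(
  dp=[
    [0.7, -2, 1],
    [0, 0, 0],
    [0, 0, 0],
    [0, 0, 0],
    [0, 0, 0],
    [0, 0, 0],
    [0, 0, 0],
    [0, 0, 0],
  ],
  delta_rot=[
    [0, 0, 0],
    [0, 0, 0],
    [0, 0, 0],
    [0, 0, 0],
    [0, 0, 0],
    [0, 0, 0],
    [0, 0, 0],
    [0, 0, 0],
  ],
  claw=[-0.1, -0.1, -0.1, -1, -1, -1, -1, -1],
)

```text
clock: 11.95
tcp_pos: [0.5585, 0.1367, 0.0597]
ee_rot: [0.0, 0.514, 0.858, 0.0]
wrist_force: [-0.2, -0.5, 3.4]
gripper_width: 0.0113
grasp_force: 59.7
```

Emit:
play_rows(
  dp=[
    [0, 0, 0],
    [0, 0, 0],
    [0, 0, 0],
    [0, 0, -3],
    [0, 0, -10],
    [0, 0, -17],
    [0, 0, -20],
    [0, 0, -20],
  ],
  delta_rot=[
    [0, 0, 0],
    [0, 0, 0],
    [0, 0, 0],
    [0, 0, 0],
    [0, 0, 0],
    [0, 0, 0],
    [0, 0, 0],
    [0, 0, 0],
  ],
  claw=[-1, -1, -1, -1, -1, -1, -1, -1],
)

```text
clock: 12.75
tcp_pos: [0.5582, 0.1366, 0.1309]
ee_rot: [-0.0, 0.514, 0.858, -0.0]
wrist_force: [-0.6, -0.6, 0.3]
gripper_width: 0.0112
grasp_force: 59.5
```

The cell is held and lifted. I turn back to zero yaw and carry it high towards the photometer.

Emit:
play_rows(
  dp=[
    [0, 0, -20],
    [0, 0, -25],
    [0, 0, -25],
    [0, 0, -20],
    [-20, -10, -5],
    [-35, -10, 0],
    [-40, -10, 0],
    [-40, -8, 0],
  ],
  delta_rot=[
    [0, 0, 7],
    [0, 0, 7],
    [0, 0, 7],
    [0, 0, 7],
    [0, 0, 0],
    [0, 0, 0],
    [0, 0, 0],
    [0, 0, 0],
  ],
  claw=[-1, -1, -1, -1, -1, -1, -1, -1],
)

```text
clock: 13.55
tcp_pos: [0.52, 0.0005, 0.2254]
ee_rot: [0.0, 0.706, 0.709, 0.0]
wrist_force: [0.8, -0.6, -0.0]
gripper_width: 0.011
grasp_force: 59.5
```

Emit:
play_rows(
  dp=[
    [-40, 0, 0],
    [-40, 0, 0],
    [-35, 0, 0],
    [-20, 0, 0],
    [-10, 0, 0],
    [0, 0, 0],
    [0, 0, 0],
    [0, 0, 0],
  ],
  delta_rot=[
    [0, 0, 0],
    [0, 0, 0],
    [0, 0, 0],
    [0, 0, 0],
    [0, 0, 0],
    [0, 0, 0],
    [0, 0, 0],
    [0, 0, 0],
  ],
  claw=[-1, -1, -1, -1, -1, -1, -1, -1],
)

```text
clock: 14.35
tcp_pos: [0.5213, -0.1424, 0.2248]
ee_rot: [-0.0, 0.705, 0.709, 0.0]
wrist_force: [0.5, -0.2, -0.7]
gripper_width: 0.0113
grasp_force: 59.5
```

```bash
python3 - <<'E'
from look import *
c,P=look("w7",["photometer","sample_cell"],[("beam_middle",.064),("photometer",0)])
E
```

```text
14.35 [ 0.5213 -0.1424  0.2248] [-1.000e-04  7.054e-01  7.088e-01  0.000e+00]
cam [ 0.522 -0.067  0.342] [ 0.001 -0.296 -0.955]
photometer 0.84 [329. 205.] 17361 [[0.49, -0.288, 0.017], [0.524, -0.117, 0.04], [0.559, -0.053, 0.103]]
photometer 0.44 [328. 322.] 2993 [[0.517, -0.151, 0.179], [0.523, -0.133, 0.223], [0.528, -0.131, 0.226]]
LM photometer 0.62 [324. 274.] [ 0.5204 -0.2028  0.    ]
```

View pics/w7.png

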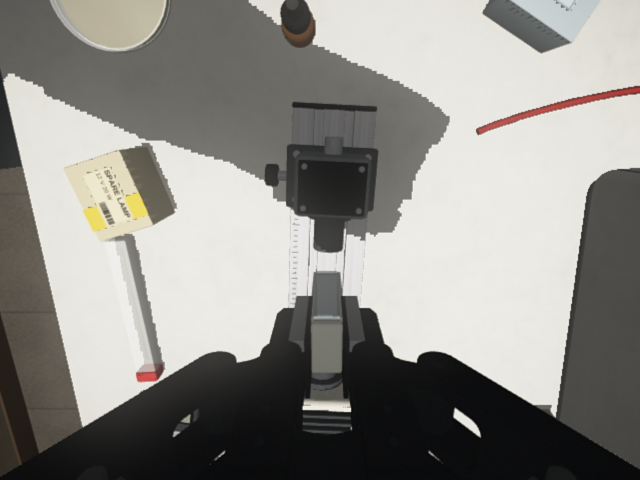

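The picture shows the detector head (330,180) with its barrel end at (328,250), the rail running straight down the image, and the held cell at (327,340). I measure rail and cell in the same cloud, so the calibration error cancels.

```bash
cat > ph.py <<'E'
from look import *
def edges(P,lo,hi,ylo,yhi,n=8,step=.01):
    out=[]
    for y in np.arange(ylo,yhi,step):
        q=P[(P[:,2]>lo)&(P[:,2]<hi)&(P[:,1]>y)&(P[:,1]<y+step)&(abs(P[:,0]-.522)<.045)]
        if len(q)>20: out.append([y+step/2,*np.percentile(q[:,0],[.5,99.5])])
    return np.array(out)
E
python3 - <<'E'
from ph import *
P=np.load("pics/w7.npy").reshape(-1,3).astype(float)
P=P[np.isfinite(P).all(1)]
e=edges(P,.022,.030,-.2,-.03);print("rail\n",np.round(e*1000,1).tolist())
q=P[(abs(P[:,2]-.026)<.004)&(abs(P[:,0]-.522)<.03)&(P[:,1]>-.08)];print("rail end y",np.percentile(q[:,1],[99,99.8]))
e=edges(P,.07,.085,-.2,-.05,step=.005);print("barrel\n",np.round(e*1000,1).tolist())
q=P[(P[:,2]>.074)&(P[:,2]<.085)&(abs(P[:,0]-.522)<.012)&(P[:,1]>-.18)&(P[:,1]<-.1)];print("barrel end y",np.percentile(q[:,1],[.5,2,5]),np.percentile(q[:,2],98))
q=P[(P[:,2]>.095)&(P[:,2]<.108)&(abs(P[:,0]-.522)<.06)&(P[:,1]>-.18)];print("head",cv2.minAreaRect(q[:,:2].astype(np.float32)*1000),np.median(q[:,2]))
q=P[(P[:,2]>.165)&(P[:,2]<.235)&(abs(P[:,0]-.5225)<.0055)&(abs(P[:,1]+.142)<.03)]
print("cell",len(q),np.percentile(q,[1,99],axis=0))
t=q[q[:,2]>np.percentile(q[:,2],90)-.006];print("top rect",cv2.minAreaRect(t[:,:2].astype(np.float32)*1000),np.percentile(t[:,2],[5,50,95]))
c=r.read_camera("wrist");r.trace
for m in r.trace("sample_cell","wrist"):print(m["score"],m["position"],m["mask"].sum())
d=c["depth"];print(np.round(cloud(c)[np.r_[275:380:10],327],4).tolist())
print(np.round(cloud(c)[350,295:362:4],4).tolist())
E
```

```text
rail
 [[-195.0, 489.4, 555.1], [-185.0, 489.7, 555.6], [-175.0, 490.9, 555.7], [-165.0, 491.1, 556.7], [-155.0, 491.3, 556.8], [-145.0, 491.5, 557.2], [-135.0, 492.6, 557.7], [-85.0, 496.2, 560.1], [-75.0, 494.9, 560.4], [-65.0, 495.9, 560.8], [-55.0, 496.1, 561.4], [-45.0, 495.7, 528.3]]
rail end y [0.00700261 0.01149679]
barrel
 [[-157.5, 515.3, 533.2], [-152.5, 514.4, 534.0], [-147.5, 514.4, 533.9], [-142.5, 515.0, 534.5], [-137.5, 515.9, 534.5], [-132.5, 511.4, 539.6], [-127.5, 503.0, 548.1], [-87.5, 501.8, 552.3], [-82.5, 504.4, 531.3], [-77.5, 523.9, 530.7]]
barrel end y [-0.15580403 -0.15530919 -0.15429227] 0.08315132698221582
head ((0.0, 0.0), (0.0, 0.0), 0.0) nan
cell 3013 [[ 0.51715859 -0.15223358  0.17772153]
 [ 0.52788327 -0.13082572  0.23202412]]
top rect ((522.6298828125, -142.20614624023438), (10.98563003540039, 23.05891990661621), 0.6909620761871338) [0.22073182 0.22473156 0.22616398]
0.68 [326.1, 322.5] 3060
0.62 [328.2, 202.1] 17736
[[0.5232, -0.1319, 0.1818], [0.5231, -0.1317, 0.1935], [0.5231, -0.1323, 0.2023], [0.5231, -0.1319, 0.2121], [0.5231, -0.132, 0.2199], [0.5231, -0.1335, 0.2244], [0.5231, -0.1374, 0.2244], [0.5231, -0.1409, 0.2252], [0.5231, -0.1462, 0.2235], [0.5231, -0.1499, 0.2241], [0.5239, -0.2617, 0.0776]]
[[0.5135, -0.1308, 0.2441], [0.5147, -0.1311, 0.2436], [0.5154, -0.1358, 0.2363], [0.5166, -0.1361, 0.236], [0.5174, -0.1434, 0.2245], [0.5189, -0.1432, 0.2249], [0.5203, -0.1431, 0.2251], [0.5217, -0.1435, 0.2243], [0.5231, -0.1438, 0.224], [0.5245, -0.1432, 0.2249], [0.526, -0.1431, 0.225], [0.5274, -0.1434, 0.2245], [0.5285, -0.1395, 0.2306], [0.5295, -0.1358, 0.2363], [0.5308, -0.1359, 0.2361], [0.5314, -0.1309, 0.2439], [0.5326, -0.1311, 0.2436]]
  return _methods._mean(a, axis=axis, dtype=dtype,
  ret = ret.dtype.type(ret / rcount)
```

```bash
python3 - <<'E'
from ph import *
P=np.load("pics/w7.npy").reshape(-1,3).astype(float)
e=edges(P,.022,.030,-.21,-.05,step=.004)
w=e[:,2]-e[:,1];e=e[abs(w-.066)<.0025]
for k,n in((e[:,1],"L"),(e[:,2],"R"),((e[:,1]+e[:,2])/2,"mid")):
    p=np.polyfit(e[:,0],k,1);print(n,np.degrees(np.arctan(p[0])),"x at -.197:",np.polyval(p,-.197),"at -.143",np.polyval(p,-.143))
# rail end
for x in(.505,.515,.535,.545,.553):
    q=P[(abs(P[:,2]-.025)<.004)&(abs(P[:,0]-x)<.003)&(P[:,1]>-.09)&(P[:,1]<-.02)]
    if len(q): print("end",x,q[:,1].max(),np.percentile(q[:,1],98))
# barrel end by height
for z in(.05,.055,.06,.065,.07,.075,.08):
    q=P[(abs(P[:,2]-z)<.0025)&(abs(P[:,0]-.524)<.015)&(P[:,1]>-.2)&(P[:,1]<-.1)]
    if len(q)>5: print("barrel",z,len(q),np.percentile(q[:,1],[0,3,20]),np.percentile(q[:,0],[1,99]))
E
```

```text
L 2.6317171720419736 x at -.197: 0.48961653880172373 at -.143 0.4920986195795086
R 2.654585985696525 x at -.197: 0.5548033820216819 at -.143 0.5573070620824069
mid 2.643151684213926 x at -.197: 0.5222099604117025 at -.143 0.5247028408309575
end 0.505 -0.04887630586886331 -0.04921556968284638
end 0.515 -0.04884262782655929 -0.048844172039917796
end 0.535 -0.05018917746720703 -0.05028007321513442
end 0.545 -0.050193794944044495 -0.05094564656793505
end 0.553 -0.05090655077661889 -0.05113370574718229
barrel 0.065 48 [-0.15604509 -0.15529435 -0.15025742] [0.51263133 0.53626421]
barrel 0.07 252 [-0.15649452 -0.15543285 -0.15131462] [0.5135462  0.53535596]
barrel 0.075 631 [-0.15630187 -0.1554645  -0.1511666 ] [0.51316593 0.53686751]
barrel 0.08 112 [-0.13166445 -0.13143298 -0.13075042] [0.51470521 0.53475909]
```

Emit:
play_rows(
  dp=[
    [0, 0, 0],
    [-15, 1, 0],
    [-22, 1, 0],
    [-13, 0, 10],
    [-4.5, 0, 25],
    [0, 0, 30],
    [0, 0, 20],
    [0, 0, 0],
  ],
  delta_rot=[
    [0, 0, 2.9],
    [0, 0, 0],
    [0, 0, 0],
    [0, 0, 0],
    [0, 0, 0],
    [0, 0, 0],
    [0, 0, 0],
    [0, 0, 0],
  ],
  claw=[-1, -1, -1, -1, -1, -1, -1, -1],
)

```text
clock: 15.5
tcp_pos: [0.5192, -0.1978, 0.1367]
ee_rot: [-0.002, 0.724, 0.69, -0.001]
wrist_force: [0.3, 0.3, 0.9]
gripper_width: 0.0109
grasp_force: 59.5
```

```bash
python3 - <<'E'
from ph import *
c,P=look("w8",[],[("beam_middle",.064)]);P=P.reshape(-1,3).astype(float)
e=edges(P,.022,.030,-.21,-.05,step=.004)
w=e[:,2]-e[:,1];e=e[abs(w-.066)<.0025];p=np.polyfit(e[:,0],(e[:,1]+e[:,2])/2,1);print(len(e),np.degrees(np.arctan(p[0])),np.polyval(p,-.197))
q=P[(abs(P[:,2]-.072)<.004)&(abs(P[:,0]-.524)<.015)&(P[:,1]>-.18)&(P[:,1]<-.1)];print("barrel",np.percentile(q[:,1],[0,3,20]))
z=r.state()["tcp_pos"][2]
q=P[(abs(P[:,2]-z)<.006)&(abs(P[:,0]-.5225)<.0075)&(abs(P[:,1]+.197)<.02)]
print("celltop",len(q),cv2.minAreaRect(q[:,:2].astype(np.float32)*1000))
for n in("scene","side"):
    c,Q=look(n+"8",["photometer"],[("beam_middle",.064)],n)
    Q=Q.reshape(-1,3)
    q=Q[(abs(Q[:,2]-.066)<.012)&(abs(Q[:,0]-.521)<.02)&(Q[:,1]>-.30)&(Q[:,1]<-.1)]
    print(n,np.histogram(q[:,1],bins=np.arange(-.3,-.1,.005))[0])
a=cv2.imread("pics/scene8.png")[240:390,300:460];b=cv2.imread("pics/side8.png")[110:240,300:430]
cv2.imwrite("pics/ab8.png",np.hstack([cv2.resize(a,(400,400),interpolation=2),cv2.resize(b,(400,400),interpolation=2)]))
E
```

```text
15.5 [ 0.5192 -0.1978  0.1367] [-2.300e-03  7.236e-01  6.902e-01 -7.000e-04]
cam [ 0.525 -0.123  0.254] [-0.018 -0.293 -0.956]
LM beam_middle 0.82 [330. 274.] [ 0.5222 -0.1982  0.064 ]
24 2.6319285988819847 0.5221496184420802
barrel [-0.15669233 -0.15545412 -0.15078645]
celltop 1958 ((520.6958618164062, -196.71815490722656), (23.088937759399414, 14.93766975402832), 79.314208984375)
15.6 [ 0.5206 -0.1983  0.1397] [-3.000e-04  7.236e-01  6.903e-01 -1.000e-04]
cam [-0.151 -0.683  0.923] [ 0.547  0.554 -0.627]
photometer 0.95 [386. 322.] 5105 [[0.477, -0.345, 0.011], [0.504, -0.235, 0.038], [0.547, -0.06, 0.106]]
LM beam_middle 0.59 [378. 305.] [ 0.5257 -0.1919  0.064 ]
scene [ 0  0  0  0  0  0  0  1 18 21 14 19  2  0  0  0  0  0  0  0  0  0  0  0
  0  0  0  0 20 33 18 18 21 30 31 10  0  2  2]
15.75 [ 0.5213 -0.1984  0.1407] [8.000e-04 7.235e-01 6.903e-01 3.000e-04]
cam [0.556 0.857 0.754] [ 0.031 -0.743 -0.669]
photometer 0.97 [365. 184.] 1816 [[0.481, -0.289, 0.013], [0.521, -0.098, 0.037], [0.555, -0.047, 0.096]]
LM beam_middle 0.69 [364. 168.] [ 0.5153 -0.1919  0.064 ]
side [ 0  0  0  0  1  4 16  8  4  2  8 24 27  1  0  0  0  0  0  0  0  0  0  0
  0  0  0  0  1  8  3  2  0  0  0  0  0  0  0]
```

View pics/ab8.png

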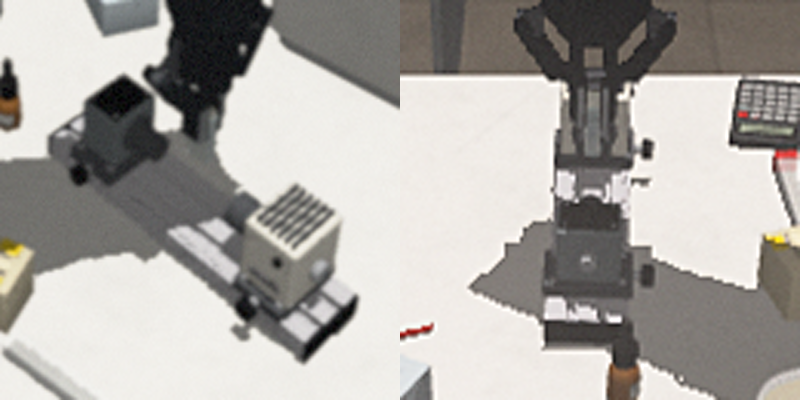

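The scene crop shows the cell hanging between the lamp and detector barrels. Barrel ends are at y≈-0.237 and -0.157, so the middle is ≈-0.1975, which agrees with the wrist landmark. I go down and recheck once settled: down 40.3 mm from 140.

Emit:
play_rows(
  dp=[
    [0, 0, 0],
    [0.5, 0, 5],
    [0, 0, 12],
    [0, 0, 13],
    [0, 0, 7],
    [0, 0, 3],
    [0, 0, 0],
    [0, 0, 0],
  ],
  delta_rot=[
    [0, 0, 0],
    [0, 0, 0],
    [0, 0, 0],
    [0, 0, 0],
    [0, 0, 0],
    [0, 0, 0],
    [0, 0, 0],
    [0, 0, 0],
  ],
  claw=[-1, -1, -1, -1, -1, -1, -1, -1],
)

```text
clock: 16.7
tcp_pos: [0.5209, -0.1976, 0.0998]
ee_rot: [0.0, 0.724, 0.69, 0.0]
wrist_force: [0.2, -0.0, -0.0]
gripper_width: 0.011
grasp_force: 59.5
```

Emit:
play_rows(
  dp=[
    [0, 0, 0],
    [0, 0, 0],
    [0, 0, 0],
    [0, 0, 0],
    [0, 0, 0],
    [0, 0, 0],
    [0, 0, 0],
    [0, 0, 0],
  ],
  delta_rot=[
    [0, 0, 0],
    [0, 0, 0],
    [0, 0, 0],
    [0, 0, 0],
    [0, 0, 0],
    [0, 0, 0],
    [0, 0, 0],
    [0, 0, 0],
  ],
  claw=[-1, -1, -1, -1, -1, -1, -1, -1],
)

```text
clock: 17.5
tcp_pos: [0.5208, -0.1975, 0.0996]
ee_rot: [-0.0, 0.724, 0.69, 0.0]
wrist_force: [-0.8, 0.2, 0.1]
gripper_width: 0.0116
grasp_force: 59.5
```

```bash
python3 - <<'E'
from ph import *
c,P=look("w9",["sample_cell"],[("beam_middle",.064),("sample_cell_window",.064)]);P=P.reshape(-1,3).astype(float)
s=r.state();T=s["tcp_pos"];q=s["ee_rot"];print("yaw",np.degrees(2*np.arctan2(q[2],q[1]))-90)
R=Rn.from_quat([*q[1:],q[0]]).as_matrix();print("tilt z",R[:,2])
e=edges(P,.022,.030,-.21,-.05,step=.004)
w=e[:,2]-e[:,1];e=e[abs(w-.066)<.0025];p=np.polyfit(e[:,0],(e[:,1]+e[:,2])/2,1);print(len(e),np.degrees(np.arctan(p[0])),np.polyval(p,-.1975))
L=(P-T)@R*1000
# beam line / barrel in tool frame
m=(abs(L[:,1]-1.35)<5.5)&(L[:,2]>-4)&(L[:,2]<4)&(abs(L[:,0])<14)
print("top",m.sum(),np.percentile(L[m],[2,50,98],axis=0).round(2).tolist(),cv2.minAreaRect(L[m][:,:2].astype(np.float32)))
m=(abs(L[:,1]-1.35)<9)&(L[:,2]>4)&(L[:,2]<30)&(L[:,0]>5)&(L[:,0]<15)
f=L[m];print("front",len(f),np.percentile(f,[2,50,98],axis=0).round(2).tolist())
A=np.polyfit(f[:,2],f[:,0],1);print("lean about y deg",np.degrees(np.arctan(A[0])))
for s_ in(-1,1):
    q=L[(s_*L[:,1]>3)&(s_*L[:,1]<14)&(L[:,2]>14)&(L[:,2]<23)&(abs(L[:,0])<14)]
    print("pad",s_,len(q),np.percentile(q[:,1]*s_,[1,50]) if len(q) else 0)
q=P[(abs(P[:,2]-.072)<.004)&(abs(P[:,0]-.524)<.015)&(P[:,1]>-.18)&(P[:,1]<-.1)];print("barrel",np.percentile(q[:,1],[0,3,20]))
E
```

```text
17.5 [ 0.5208 -0.1975  0.0996] [-0.      0.7236  0.6902  0.    ]
cam [ 0.526 -0.122  0.217] [-0.014 -0.296 -0.955]
sample_cell 0.95 [328. 323.] 3050 [[0.517, -0.207, 0.054], [0.523, -0.188, 0.098], [0.528, -0.186, 0.101]]
sample_cell 0.45 [326. 139.] 46593 [[0.483, -0.244, 0.018], [0.524, -0.125, 0.079], [0.554, -0.087, 0.09]]
LM sample_cell_window 0.94 [326. 302.] [ 0.5221 -0.1966  0.064 ]
yaw -2.6986915670403135
tilt z [ 1.19975336e-05 -2.76230695e-05 -1.00000000e+00]
21 2.5117719096288877 0.5221328199655577
top 1689 [[-9.16, -4.0, -1.22], [1.66, 1.4, 0.0], [10.71, 6.69, 3.65]] ((0.502263069152832, 1.3526577949523926), (10.899672508239746, 22.744251251220703), 89.79991912841797)
front 1285 [[9.94, -7.19, 4.18], [10.94, 1.4, 13.78], [11.57, 9.86, 29.11]]
lean about y deg 0.2955718790615414
pad -1 213 [3.05729367 7.46727181]
pad 1 249 [3.34015466 8.12408366]
barrel [-0.15649026 -0.15529177 -0.15071963]
```

View pics/w9.png

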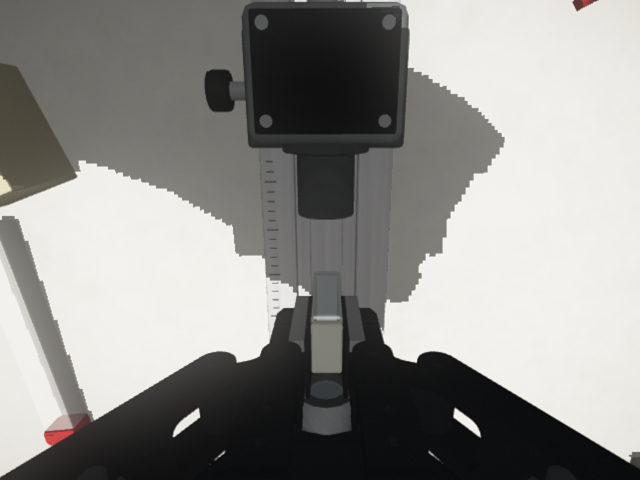

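The picture shows the cell (327,340) hanging on the beam line. It is within about 0.1 mm of the beam in x, square to it within 0.2°, and 0.3° from upright. Its top is at 99.6 mm, so the window point is at about 64 mm. Handing in.

```bash
python3 -c "
from rig import r
print(r.job_done())"
```

```text
the job is handed in; nothing more can be done
None
```

The cap is fully seated, rim down, in the middle station, and the sample cell is held upright on the beam midway between lamp and detector, gripped by its frosted faces. I handed the job in at about 17.6 s; no verdict was returned.

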